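# Clip, punch and release a coupon in a marking jig

## Task

Mark the steel coupon that lies loose in the jig. Swing the spring clip round its pivot so that it pushes the coupon back against the long fence and rides up onto it, and keep pushing until the clip's arm bears firmly on the stop screw, without forcing the screw; with the clip left on the coupon, press the punch down so that it bears firmly on the coupon for a moment, without hammering it; then swing the clip well clear of the coupon again, leaving the coupon flat and square against the fence and the other things on the table undisturbed.

Things in the scene. Friction and masses are not known exactly. Their poses are not given: they have to be found in the camera images.
- jig: fixed marking jig, aluminium plate 124 (x) x 190 (y) x 10 mm, yaw within 0.35 rad; origin on the table 16 mm to -y of the plate's centre, z up. In its frame, mm: plate top z 10; low end fence 6 mm high, face at y -61; stop block 18 x 20, top z 38, at (41, 48); punch bridge 20 wide, top z 50, from its column at (44, -36) over to x -12
- jig_fence (a point): middle of the foot of the long fence's face, at jig (16, 0, 10) mm; the steel fence is 6 mm high and 124 mm long, along y, and faces the jig's -x. A coupon home against it has its centre at jig x 0
- coupon: flat bar of dark steel, 32 (x) x 110 (y) x 8 mm, 0.18 to 0.25 kg, loose on the jig plate; origin at the centre of its underside; starts 4 to 8 mm short of the long fence and slightly askew; it slides on the ground plate with friction about 0.35
- clip: steel spring clip turning on an upright pivot screw at jig (-2, 88) mm; origin on the pivot axis, jig z 20; x along the arm to the toe, z up. Arm 14 mm wide, 6 mm thick, 10.5 mm over the plate. Parked: x points to the jig's -x, turned 0.25 to 0.55 rad towards -y. It swings on counter-clockwise seen from above, till x points to the jig's -y within 0.1 rad; stays where it is left
- clip_knob (a point): top centre of the clip's upright round knob, 16 mm in diameter, 31 mm long below this point, then a thinner neck; 58 mm from the pivot, top 66.5 mm above the table. Rigid with the arm, it does not rise. Push needed here: under 3 N while free, 2 to 9 N while the toe climbs the coupon's edge, then under 3 N sliding on top until the stop
- clip_toe (a point): underside of the clip's toe, 90 mm from the pivot, on a sprung leaf, 3.5 mm over the plate, 14 mm wide along the arm, polished almost free of friction, with upturned sides: it pushes the coupon to the fence, then slides up its edge and presses its top with about 4 N. Well clear: more than 40 mm to the jig's -x of the line on which a coupon at home has its centre
- stop_screw: steel stop screw, 8 mm in diameter, lying level in the stop block; origin at the centre of its tip, which points to the jig's -x, at jig y 48, z 23.5 mm, 40 mm from the pivot; how far it is screwed in differs by some mm from job to job. The arm's flat side meets the tip. 6 N or more on it is firm, more than 20 N damages it
- punch: marking punch, an upright plunger in the bridge at jig (0, -36) mm; origin at its point, 6 mm over the coupon when up; its spring lifts it (3.5 N when up, 5 N where it meets the coupon, so a push of P presses the coupon with about P - 5 N). 6 N or more on the coupon is firm, more than 20 N on the coupon damages the point
- punch_top (a point): centre of the flat top of the punch's round head, 24 mm in diameter, 12 mm thick, 74 mm above the table when up
- pliers: pliers with red grips, 69 x 201 x 14 mm, origin under their centre, a bystander
- calliper: steel calliper, 63 x 220 x 6 mm, origin under its centre, a bystander
- marker: black marker pen, 132 mm long, 14 mm thick, origin under its centre, a bystander
Things that resemble listed ones, but are neither listed nor needed, are in the scene too. Of the things that look like the coupon, the middle-sized one is meant.

How it is judged:
By the outcome, as a careful person would: the job done as asked, in the order asked, and still so for the second after the job is handed in, with the robot touching nothing.
It also fails if it takes over 67 s, if anything falls off the work surface, if the arm or the gripper's body presses on something with over 40 N, if the wrist force passes 120 N, or if a joint passes its speed limit or range.

## Robot

A 6-joint arm with a two-finger parallel gripper is mounted at the origin on a cart in front of the work surface, level with it; the furniture and walls round the work are solid. World frame = base frame: x ahead of the robot, y to its left, z up, the work surface at z = 0. Lengths are in m, angles in rad, forces in N, time in s.
With the tool pointing down it reaches from about 0.2 to 0.875 m from the base axis. Payload 3.4 kg.
Tool frame: the origin (TCP) lies between the finger pads; the fingertips stand 25 mm ahead of it and the grasp point (between the pads) lies 6 mm ahead of it (r.nose_length is the z of the fingertips in the tool frame, in m); z points along the fingers, x is the direction in which the jaws open and shut, and the axes are right-handed (so a half turn about z gives the same grasp; the last joint's range is limited). The gripper opens to 94 mm and grips with 3 to 60 N. Pads are 16 mm wide; open, the fingers measure 119 mm over their backs; the gripper's body (75 mm by 177 mm) begins 78 mm behind the grasp point.
Start: joints at [-1.413, 0.276, 1.505, -0, 1.361, -0.121], TCP at [0.158, -0.553, 0.23] pointing down, gripper open.
Joint ranges: [-2.89, 2.89], [-0.75, 2.08], [0.22, 2.7], [-1.18, 4.32], [0.11, 2.71], [-2.7, 2.7]. Speed limits (rad/s): [2.57, 2.57, 3.14, 3.14, 3.14, 3.14].

## Interface

Orientations are given as a unit quaternion [w, x, y, z].
In Python, from plant import r, gripper_to, inverse_kinematics, vision, models, telemetry gives the robot as it stands. Calls block until the motion is done:
- r.move_to(position, orientation): joint-space move of the TCP to a pose.
- r.move_l(position, rot=None, vel=0.15, guard=None): straight line of the TCP; rot=None keeps the orientation; vel is the mean speed in m/s. With guard (N) it stops when the force on the tool has changed by that much, and returns True; else False.
- r.movej(angles): joint-space move.
- gripper_to(opening, f_grip=None): finger opening in m; f_grip is the grip in N (None keeps the last); returns when the fingers have stopped.
- r.hold(seconds).
- inverse_kinematics(position, orientation): joint angles nearest the present ones, or None.
- vision.snapshot(name): name is "side" or "top" or "wrist"; returns the picture (384x512x3 uint8, red, green, blue); there is no depth.
- vision.get_calibration(name): a dict with "fx", "fy", "cx", "cy" (pixels), "D" ([k1, k2, p1, p2, k3] as OpenCV has them; the pictures are not rectified), "position" and "orientation" of the camera in the world. Camera axes: x right, y down, z forward; pixel columns grow to the right and rows downward; lengths in m; the calibration is good to about 2 mm. A picture is of the moment at which its call begins: read the wrist's pose just before it. get_calibration takes no time and is no camera call; for the wrist camera it gives the pose at the moment of the call.
A pose or a line that the arm cannot do raises r.PlanningError and nothing moves.
- r.sign_off(): hands the job in, once; it reports no verdict.
Trained networks look in the newest picture that a camera, given by its name, has taken for a name from the list of things; names that differ only in an ending like _2 or _b are one class to them, and where a whole thing is asked for, a point or a joint stands for the part that bears it (a point fixed in the world has none). Each returns a list of dicts, best first, with "score" (0 to 1); they miss things now and then, are a little off and sometimes report something else, mostly with a low value. They report only what shows in the picture. A call takes as long as a camera call. They do not tell look-alikes from the thing itself.
- models.boxes_of(thing, camera): "at" ([x, y, z] in m, in world coordinates, good to about 4 mm: the middle of the surface that is visible of it).
- models.regions_of(thing, camera): "pixels" (384x512 bool, what is visible of it).
- models.mark_of(thing, camera): "at" ([x, y, z] in m, in world coordinates, good to about 4 mm: a listed point, or the origin of a listed thing).
Readings, each from a call of its own:
- telemetry.current_t(): time.
- telemetry.current_joints(): joint angles.
- telemetry.current_dq(): joint speeds.
- telemetry.current_joint_efforts(): joint torques, N m.
- telemetry.current_ee_pos(): TCP position.
- telemetry.current_tool_rot(): TCP orientation.
- telemetry.current_wrist_force(): force on the tool from outside, world axes, zero at the start.
- telemetry.current_torque(): the same for the moment, N m.
- telemetry.current_opening(): finger opening in m.
Only numpy, scipy, OpenCV 4.12 (cv2) and the standard library are available. Lean on these libraries where they do the work, as an engineer would, in place of code of your own. Each camera call takes 0.05 s, during which the arm holds its last target. There are 200 camera calls.

## Working session

There is one attempt and no reset: what is moved stays moved. The work goes in short steps, each a Python script; the robot and the scene stay as the last script left them, time stands still between calls to the robot, and variables do not carry over. Pictures are saved under pics/ and viewed, about 8 in all and at most 12, crops included, and the job is handed in when it is done.

```bash
ls; mkdir -p pics
python3 - <<'E'
from plant import r, vision, models, telemetry
import cv2
for c in ("top","side"):
    im=vision.snapshot(c); cv2.imwrite(f"pics/{c}0.png",cv2.resize(im[:,:,::-1],(800,600),interpolation=cv2.INTER_CUBIC))
    print(c,{k:v for k,v in vision.get_calibration(c).items()})
    for n in ("jig","jig_fence","coupon","clip","clip_knob","clip_toe","stop_screw","punch","punch_top","pliers","calliper","marker"):
        print(n,[(round(d["score"],2),[round(float(x),4) for x in d["at"]]) for d in models.mark_of(n,c)])
print(telemetry.current_t())
E
```

```text
pics
top {'fx': 349.7570061025087, 'fy': 349.7570061025087, 'cx': 258.286659872567, 'cy': 194.33039245346473, 'D': array([-0.00709124,  0.        ,  0.        ,  0.        ,  0.        ]), 'position': array([ 0.4260189 , -0.01682379,  0.9762417 ]), 'orientation': array([-0.04910192,  0.70583514, -0.70539144,  0.04252846])}
jig [(0.64, [0.5761, -0.074, -0.0007]), (0.5, [0.5577, 0.0059, 0.019])]
jig_fence [(0.84, [0.5912, -0.072, 0.0093])]
coupon [(0.81, [0.4404, -0.2627, -0.0011]), (0.66, [0.387, -0.0447, -0.0005])]
clip [(0.78, [0.5607, 0.0099, 0.0166])]
clip_knob [(0.75, [0.5177, -0.022, 0.0602])]
clip_toe [(0.42, [0.4888, -0.0388, 0.0138])]
stop_screw [(0.48, [0.5746, -0.0288, 0.024])]
punch [(0.47, [0.5869, -0.1082, 0.0253]), (0.35, [0.4892, -0.0408, 0.0135])]
punch_top [(0.64, [0.5865, -0.1077, 0.0757])]
pliers [(0.76, [0.5171, 0.3485, -0.002])]
calliper [(0.88, [0.6113, -0.3434, -0.002]), (0.69, [0.5736, -0.0781, 0.0101]), (0.58, [0.5854, -0.1076, 0.0229])]
marker [(0.58, [0.5174, 0.3461, -0.0006]), (0.49, [0.6744, 0.2942, -0.0005]), (0.3, [0.5892, -0.0703, 0.0095])]
side {'fx':
[... 167 characters left out ...]
, 'position': array([ 1.38464489, -0.42581062,  0.83438972]), 'orientation': array([-0.3694719 ,  0.76600112,  0.47784223, -0.21999911])}
jig [(0.56, [0.5814, -0.0719, -0.0031])]
jig_fence [(0.9, [0.5966, -0.0707, 0.0108])]
coupon [(0.84, [0.4382, -0.2597, 0.0052]), (0.75, [0.573, -0.0779, 0.0115]), (0.47, [0.3819, -0.0388, 0.0039])]
clip [(0.77, [0.5615, 0.0142, 0.0173])]
clip_knob [(0.72, [0.5135, -0.0247, 0.0677])]
clip_toe [(0.53, [0.4914, -0.0437, 0.016])]
stop_screw [(0.36, [0.5728, -0.0272, 0.0211])]
punch [(0.43, [0.5881, -0.1072, 0.0211])]
punch_top [(0.49, [0.5837, -0.1081, 0.0738])]
pliers [(0.72, [0.5207, 0.3504, -0.0013])]
calliper []
marker [(0.52, [0.67, 0.2916, -0.0065])]
1.3
```

View pics/top0.png

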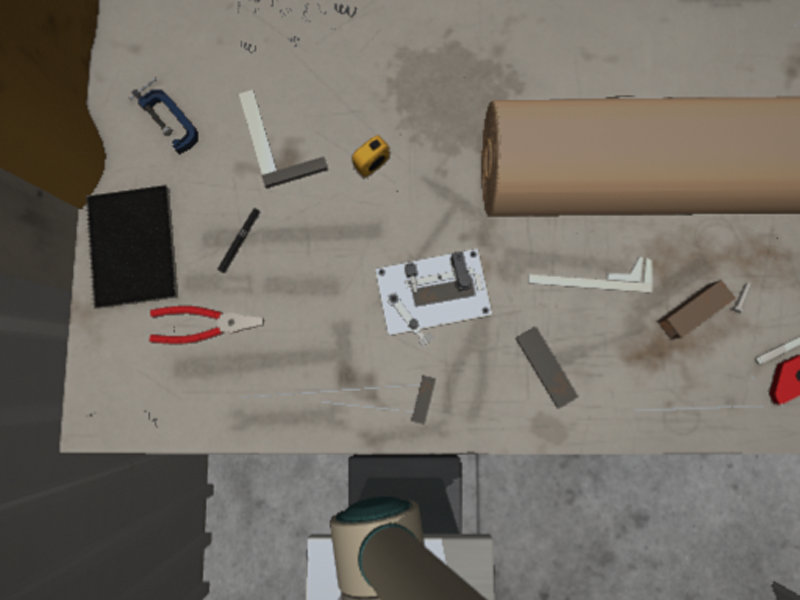

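View pics/side0.png

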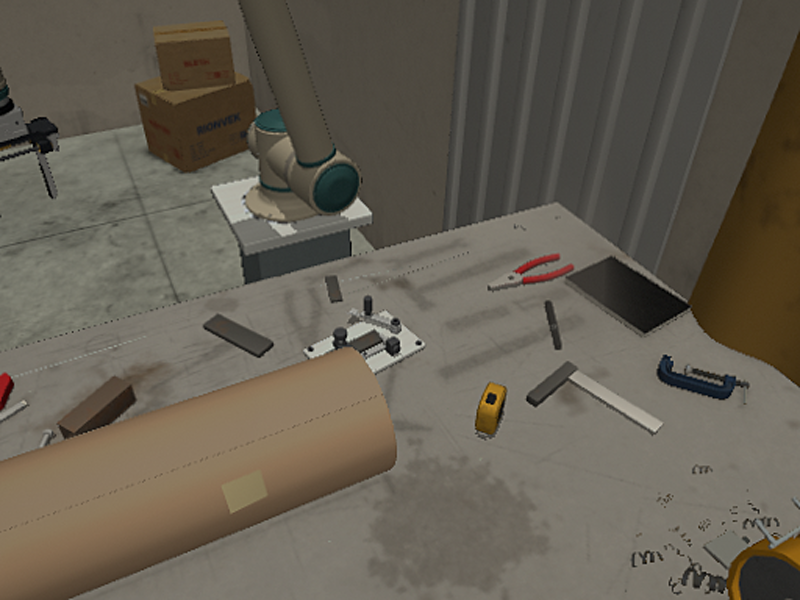

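Top picture: the jig lies at about (435,292) with the clip parked at its lower left. The networks agree with the layout: yaw is about 0.18, and the jig origin is about (0.578,-0.072). A large roll stands behind and to the right, at x > 0.7. Next I'll take a closer look with the wrist camera.

```bash
cat > h.py <<'E'
from plant import r, gripper_to, inverse_kinematics, vision, models, telemetry as t
import numpy as np, cv2
from scipy.spatial.transform import Rotation as R
def down(a):  # tool z down, tool x at world angle a
    M=np.array([[np.cos(a),np.sin(a),0],[np.sin(a),-np.cos(a),0],[0,0,-1]]).T
    # columns: x=(c,s,0), y=(s,-c,0), z=(0,0,-1)
    q=R.from_matrix(M.T if not np.allclose(M[:,0],[np.cos(a),np.sin(a),0]) else M).as_quat()
    return np.array([q[3],q[0],q[1],q[2]])
def proj(P,cal):
    q=cal["orientation"]; M=R.from_quat([q[1],q[2],q[3],q[0]]).as_matrix()
    pc=(np.atleast_2d(P)-cal["position"])@M
    K=np.array([[cal["fx"],0,cal["cx"]],[0,cal["fy"],cal["cy"]],[0,0,1]])
    return cv2.projectPoints(pc.reshape(-1,1,3),np.zeros(3),np.zeros(3),K,np.array(cal["D"]))[0].reshape(-1,2)
def jig2w(p,o,yaw):
    c,s=np.cos(yaw),np.sin(yaw); p=np.atleast_2d(p)
    return np.c_[o[0]+c*p[:,0]-s*p[:,1], o[1]+s*p[:,0]+c*p[:,1], p[:,2]]
E
python3 - <<'E'
from h import *
print(t.current_tool_rot(), R.from_quat(np.roll(t.current_tool_rot(),-1)).as_matrix().round(3).tolist())
c=vision.get_calibration("wrist"); print(c["position"]-t.current_ee_pos(), R.from_quat(np.roll(c["orientation"],-1)).as_matrix().round(2).tolist(), c["fx"])
for a in (-0.92,0.18,-.92+np.pi,.18+np.pi,-.37,-.37+np.pi):
    for p in ([.516,-.023,.07],[.57,-.043,.3]):
        print(a,p,np.round(inverse_kinematics(p,down(a)),2), down(a).round(2))
E
```

```text
[ 4.74684160e-05  7.98507231e-01 -6.01985214e-01  4.86326423e-05] [[0.275, -0.961, 0.0], [-0.961, -0.275, -0.0], [0.0, 0.0, -1.0]]
[0.06422462 0.01652665 0.15410591] [[0.28, -0.94, -0.22], [-0.96, -0.27, -0.06], [0.0, 0.23, -0.97]] 292.2147207138364
-0.92 [0.516, -0.023, 0.07] [-0.18  0.33  1.86 -0.    0.94  0.74] [ 0.    0.9  -0.44  0.  ]
-0.92 [0.57, -0.043, 0.3] [-0.2   0.24  1.38 -0.    1.52  0.72] [ 0.    0.9  -0.44  0.  ]
0.18 [0.516, -0.023, 0.07] [-0.18  0.33  1.86 -0.    0.94 -0.36] [0.   1.   0.09 0.  ]
0.18 [0.57, -0.043, 0.3] [-0.2   0.24  1.38 -0.    1.52 -0.38] [0.   1.   0.09 0.  ]
2.221592653589793 [0.516, -0.023, 0.07] [-0.18  0.33  1.86 -0.    0.94 -2.4 ] [0.   0.44 0.9  0.  ]
2.221592653589793 [0.57, -0.043, 0.3] [-0.2   0.24  1.38 -0.    1.52 -2.42] [0.   0.44 0.9  0.  ]Traceback (most recent call last):
  File "<stdin>", line 6, in <module>
    return _wrapfunc(a, 'round', decimals=decimals, out=out)
    return _wrapit(obj, method, *args, **kwds)
    result = getattr(arr, method)(*args, **kwds)
TypeError: unsupported operand type(s) for *: 'NoneType' and 'float'
```

Run:
```python
from h import *
r.move_to([.55,-.055,.24],down(-.37))
for i,(p,a) in enumerate([([.55,-.055,.24],-.37),([.53,-.02,.2],-.92)]):
    if i: r.move_to(p,down(a))
    cal=vision.get_calibration("wrist"); im=vision.snapshot("wrist")
    np.save(f"w{i}.npy",im); np.save(f"c{i}.npy",cal,allow_pickle=True)
    cv2.imwrite(f"pics/w{i}.png",cv2.resize(im[:,:,::-1],(800,600),interpolation=cv2.INTER_CUBIC))
    for n in ("jig","jig_fence","coupon","clip","clip_knob","clip_toe","stop_screw","punch","punch_top"):
        print(n,[(round(d["score"],2),[round(float(x),4) for x in d["at"]]) for d in models.mark_of(n,"wrist")])
print(t.current_t())
```

```text
jig [(0.94, [0.577, -0.0741, -0.0048]), (0.58, [0.5849, -0.1078, 0.0241])]
jig_fence [(0.78, [0.5921, -0.0716, 0.0072])]
coupon [(0.78, [0.5728, -0.0706, 0.0133]), (0.7, [0.4398, -0.2597, 0.0026]), (0.58, [0.3854, -0.0388, 0.0003])]
clip [(0.7, [0.5611, 0.0097, 0.0142])]
clip_knob [(0.86, [0.5114, -0.0237, 0.0677])]
clip_toe [(0.5, [0.4869, -0.0411, 0.0166])]
stop_screw [(0.61, [0.579, -0.0273, 0.0213])]
punch [(0.56, [0.5806, -0.1079, 0.0242])]
punch_top [(0.55, [0.5826, -0.1089, 0.0726])]
jig [(0.84, [0.5791, -0.0747, -0.0019])]
jig_fence [(0.86, [0.5933, -0.0705, 0.0094])]
coupon [(0.86, [0.445, -0.2566, 0.0036]), (0.7, [0.3837, -0.0381, -0.0011]), (0.63, [0.5751, -0.0712, 0.0089])]
clip [(0.71, [0.5133, -0.0201, 0.0669]), (0.57, [0.5607, 0.0112, 0.0138])]
clip_knob [(0.86, [0.514, -0.0235, 0.0671]), (0.72, [0.5767, -0.0762, -0.0016]), (0.5, [0.5851, -0.1104, 0.0744])]
clip_toe [(0.81, [0.4888, -0.0383, 0.0155])]
stop_screw [(0.51, [0.578, -0.0285, 0.0215])]
punch [(0.87, [0.5848, -0.1087, 0.0206])]
punch_top [(0.88, [0.5848, -0.1124, 0.0717])]
5.1917
```

View pics/w0.png

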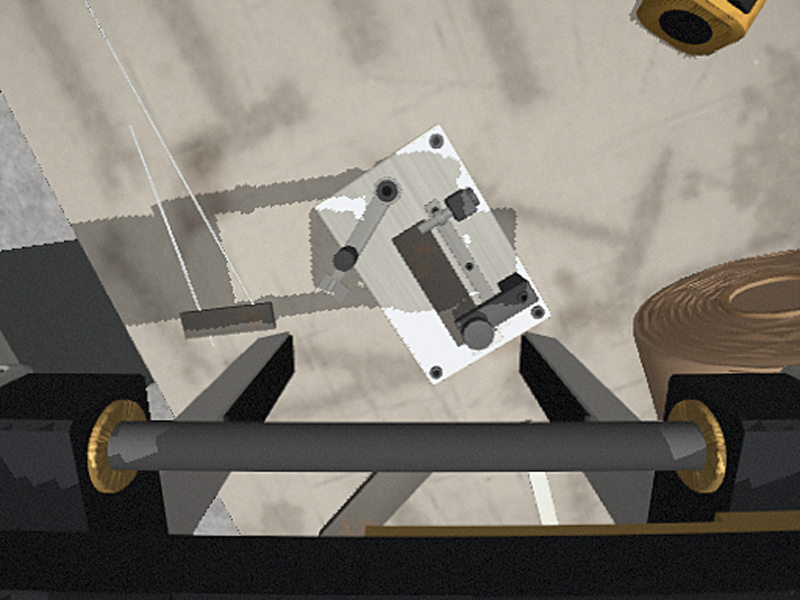

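Wrist picture: the plate corners are near (437,124), (317,208), (437,384) and (551,312). The pivot is at (387,190), the knob at (346,258) and the punch head at (478,332), with the coupon between the clip and the fence. I'll fit the jig pose from these points.

Run:
```python
from h import *
from scipy.optimize import least_squares
cal=np.load("c0.npy",allow_pickle=True).item()
P=np.array([[62,111,10],[-62,111,10],[-62,-79,10],[62,-79,10],[-2,88,24],[0,-36,74]])/1e3
uv=np.array([[437,124],[317,208],[437,384],[551,312],[387,190],[478,331]])*.64
f=lambda v:(proj(jig2w(P,v[:2],v[2]),cal)-uv).ravel()
s=least_squares(f,[.578,-.0725,.18],loss="soft_l1"); print(s.x, f(s.x).reshape(-1,2).round(1).tolist())
o,y=s.x[:2],s.x[2]
k=least_squares(lambda v:(proj(np.r_[v,.0665],cal)-np.array([346,257])*.64).ravel(),[.514,-.023]).x
pv=jig2w([-.002,.088,.02],o,y)[0]; d=k-pv[:2]
print("pivot",pv,"knob",k,"r",np.hypot(*d),"ang",np.arctan2(d[1],d[0])%(2*np.pi),"delta",np.arctan2(d[1],d[0])%(2*np.pi)-np.pi-y)
print("punch",jig2w([0,-.036,.074],o,y))
# check overlay in second picture
im=np.load("w1.npy")[:,:,::-1].copy(); c1=np.load("c1.npy",allow_pickle=True).item()
im=cv2.resize(im,(800,600))
for p in proj(np.r_[jig2w(P,o,y),[np.r_[k,.0665]],jig2w([.016,0,.01],o,y)],c1)/.64: cv2.circle(im,tuple(int(x) for x in p.round()),3,(0,0,255),-1)
cv2.imwrite("pics/w1o.png",im)
```

```text
[ 0.58122407 -0.0758617   0.21609353] [[0.2, -2.6], [-3.6, -0.3], [-0.9, 0.8], [2.5, 0.1], [-0.5, 0.0], [1.6, 1.2]]
pivot [0.56040201 0.00966281 0.02      ] knob [ 0.51749152 -0.02432495] r 0.05474009712896035 ang 3.8114744589334144 delta 0.45378827829506435
punch [[ 0.58894303 -0.11102443  0.074     ]]
```

View pics/w1o.png

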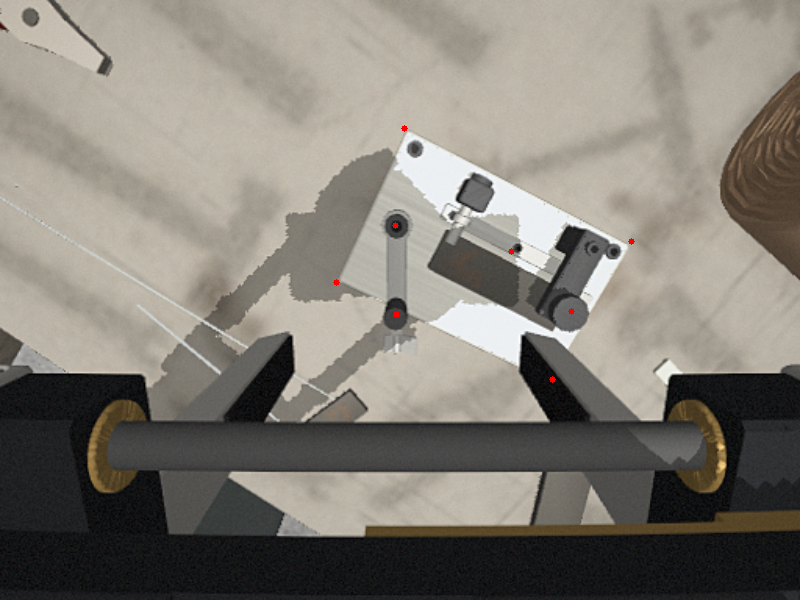

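Run:
```python
from h import *
from scipy.optimize import least_squares
C=[np.load(f"c{i}.npy",allow_pickle=True).item() for i in (0,1)]
cor=np.array([[62,111,10],[-62,111,10],[-62,-79,10],[62,-79,10]])/1e3
U=[np.array([[437,124],[317,208],[437,384],[551,312],[387,190],[478,331],[346,257]])*.64,
   np.array([[406,130],[339,284],[np.nan]*2,[627,241],[397,225],[571,310],[396,313]])*.64]
w=np.array([.3,.3,.3,.3,1,1,1])[:,None]
def pts(v):
    a=v[4]; k=[-.002+.058*np.cos(a),.088+.058*np.sin(a),.0665]
    return jig2w(np.r_[cor,[[-.002,.088,v[3]],[0,-.036,.074],k]],v[:2],v[2])
def f(v):
    e=[]
    for i in (0,1):
        c=dict(C[i]); c["position"]=c["position"]+v[5:8]
        e.append(np.nan_to_num(w*(proj(pts(v),c)-U[i])).ravel())
    return np.r_[e[0],e[1],v[5:8]/.002*.7]
s=least_squares(f,[.578,-.0725,.18,.025,3.6,0,0,0],loss="soft_l1",x_scale=[.01,.01,.1,.01,.1,.01,.01,.01])
print(s.x.round(4)); print(f(s.x)[:28].reshape(-1,2).round(1).tolist()); print(pts(s.x)[4:].round(4))
```

```text
[ 0.5819 -0.0765  0.1992  0.0549  3.5849  0.     -0.      0.0048]
[[0.7, -0.6], [-0.5, -0.5], [-0.5, -0.1], [0.4, 0.2], [0.3, -0.5], [1.1, 0.5], [-0.3, 0.7], [0.3, -0.6], [-0.2, -1.2], [0.0, 0.0], [0.4, 0.2], [-0.1, 0.1], [-0.8, -0.4], [-0.1, 1.0]]
[[ 0.5625  0.0094  0.0549]
 [ 0.589  -0.1118  0.074 ]
 [ 0.516  -0.0254  0.0665]]
```

```bash
cat >> h.py <<'E'
PV=np.array([.5615,.0105]); RK=.058; YAW=.195; PUNCH=np.array([.587,-.110]); ZP=.069
def pose(phi,lead):
    u=np.array([np.cos(phi),np.sin(phi)]); tg=np.array([-u[1],u[0]])
    a=(phi+np.pi/2+np.pi/2)%np.pi-np.pi/2
    return np.r_[PV+RK*u+lead*tg,ZP],down(a),tg,u
E
python3 - <<'E'
from h import *
phi=np.pi+.65
p,q,tg,u=pose(phi,0)
gripper_to(.044,40)
r.move_to(p+[0,0,.06],q)
f0=t.current_wrist_force(); print("bias",f0)
print("down guard",r.move_l(p,q,vel=.06,guard=5),t.current_ee_pos())
f0=np.array(t.current_wrist_force()); np.save("f0.npy",f0); print(f0, t.current_opening())
def F():
    f=np.array(t.current_wrist_force())-f0; return -f[:2]@tg, f[:2]@u, f[2]
p,q,tg,u=pose(phi,.022)
print("contact",r.move_l(p,q,vel=.02,guard=1.2),np.round(F(),2))
lead=(np.array(t.current_ee_pos())[:2]-PV-RK*u)@tg; print("lead",lead,t.current_t())
E
```

```text
bias [1.17008391 0.4215712  0.7460267 ]
down guard False [ 0.51571474 -0.02467367  0.06931801]
[-0.79852675 -0.44353967 -0.43301241] 0.04397871117905874
contact False [-0.04 -0.45  0.61]
lead 0.02212338831556411 8.8833
```

```bash
cat > push.py <<'E'
from h import *
f0=np.load("f0.npy")
def F(tg,u,n=4):
    f=np.mean([t.current_wrist_force() for _ in range(n)],0)-f0; return np.array([-f[:2]@tg, f[:2]@u, f[2]])
def push(phi,end,step=.02,lim=10.,vel=.02,lead=.014):
    log=[]
    while phi<end:
        ph=phi+step; p,q,tg,u=pose(ph,lead)
        cur=F(tg,u)
        g=r.move_l(p,q,vel=vel,guard=max(1.5,lim-cur[0])); phi=ph
        a=F(tg,u); log.append([phi,*a]); 
        if a[0]>lim-1 or abs(a[1])>12 or abs(a[2])>12: break
    for l in log: print(np.round([l[0]-1.5*np.pi-YAW,*l[1:]],2).tolist())
    print("t",t.current_t(),"g",g)
    return phi
E
python3 - <<'E'
from push import *
push(np.pi+.65+.14,1.5*np.pi+YAW-.3,step=.03)
cv2.imwrite("pics/mid.png",cv2.resize(vision.snapshot("wrist")[:,:,::-1],(800,600)))
print([(d["score"],d["at"]) for d in models.mark_of("clip_knob","wrist")])
E
```

```text
[-0.95, -0.54, -1.28, -0.48]
[-0.92, -0.04, -0.51, 0.63]
[-0.89, -1.05, -1.55, 0.08]
[-0.86, -0.56, -0.69, 0.41]
[-0.83, -0.09, -0.99, 0.55]
[-0.8, -0.55, -0.35, 0.8]
[-0.77, 0.25, -0.91, 0.42]
[-0.74, -0.58, -0.52, 0.19]
[-0.71, -0.51, -1.69, 0.57]
[-0.68, 0.3, -0.63, 0.85]
[-0.65, -0.76, -0.76, 0.97]
[-0.62, -1.11, -0.81, -0.34]
[-0.59, -0.72, -0.62, 0.14]
[-0.56, -1.0, -0.57, 0.02]
[-0.53, -1.06, -0.34, 0.1]
[-0.5, -0.7, -0.77, 0.54]
[-0.47, -0.47, -1.33, 0.88]
[-0.44, -0.94, -0.4, 0.88]
[-0.41, -1.24, -0.33, 0.94]
[-0.38, -0.75, -0.11, 0.84]
[-0.35, -1.7, -0.92, 0.26]
[-0.32, 0.69, -0.32, 2.04]
[-0.29, 2.47, -0.23, 2.29]
t 14.7167 g False
[(0.69, [0.5565, -0.0456, 0.0656])]
```

View pics/mid.png

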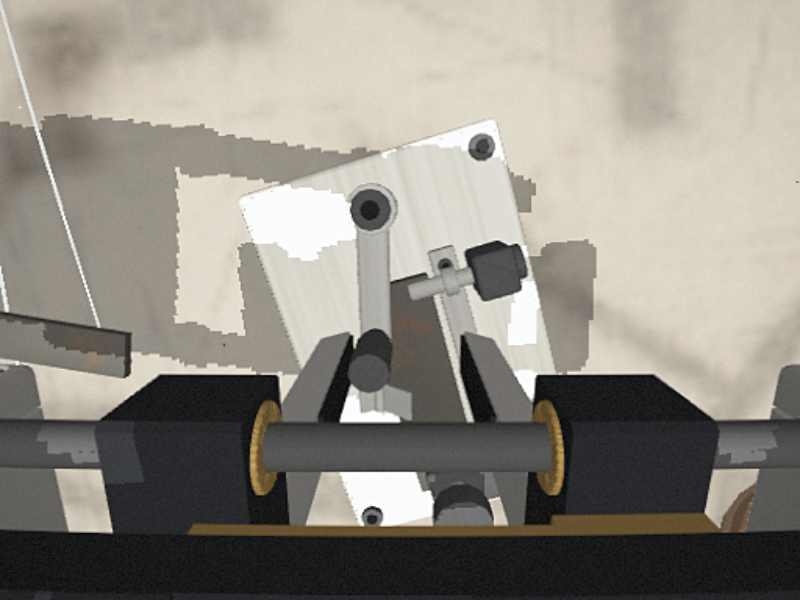

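The knob at (371,370) sits against the pushing finger. The toe at (390,400) is starting to press the coupon, and the stop screw is still ahead of the arm. I'll continue in finer steps.

Run:
```python
from push import *
push(1.5*np.pi+YAW-.29,1.5*np.pi+YAW+.2,step=.01)
print(t.current_ee_pos())
```

```text
[-0.28, 1.68, -0.71, 1.97]
[-0.27, 2.04, -1.13, 1.71]
[-0.26, 2.71, -2.06, 2.36]
[-0.25, 3.5, -1.89, 2.0]
[-0.24, 3.92, -1.9, 2.31]
[-0.23, 5.16, -3.5, 3.35]
[-0.22, 4.35, -1.69, 2.94]
[-0.21, 4.97, -3.09, 3.25]
[-0.2, 3.94, -2.61, 2.77]
[-0.19, 4.6, -3.24, 3.7]
[-0.18, 3.31, -2.2, 2.52]
[-0.17, 0.42, -0.67, -0.17]
[-0.16, -0.15, -0.67, -0.64]
[-0.15, -0.57, -0.27, 0.13]
[-0.14, -0.39, 0.03, 0.56]
[-0.13, -0.15, 1.22, 2.32]
[-0.12, 0.51, 0.64, 1.76]
[-0.11, 0.46, 0.55, 1.35]
[-0.1, 1.0, 1.15, 1.46]
[-0.09, 0.27, 0.34, 1.67]
[-0.08, 0.65, -0.05, 1.87]
[-0.07, 2.1, 0.42, 2.71]
[-0.06, 5.03, -0.1, 3.23]
[-0.05, 5.06, 0.15, 3.86]
[-0.04, 5.42, -0.22, 4.93]
[-0.03, 7.16, 0.49, 5.98]
[-0.02, 7.25, -0.26, 6.37]
[-0.01, 8.2, -0.35, 6.52]
[-0.0, 9.53, -0.06, 8.1]
t 22.0667 g False
[ 0.58249153 -0.04374739  0.06866802]
```

Run:
```python
from push import *
cv2.imwrite("pics/stop.png",cv2.resize(vision.snapshot("wrist")[60:260,130:400,::-1],(800,592),interpolation=cv2.INTER_CUBIC))
_,_,tg,u=pose(1.5*np.pi+YAW,.014); print(F(tg,u,20),t.current_torque())
```

```text
[ 9.37708869 -0.95183549  8.41984779] [-0.41170643  1.94127935 -0.01462906]
```

View pics/stop.png

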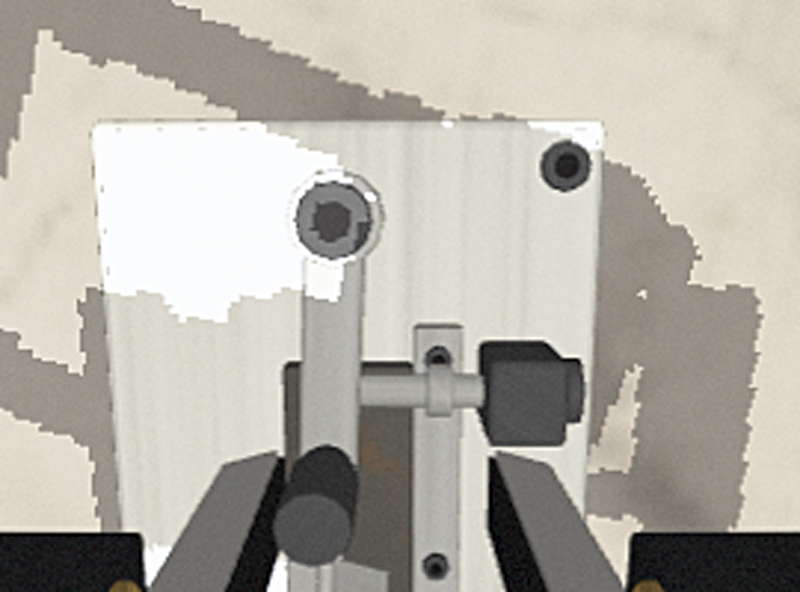

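The arm's side at (360,390) bears on the screw tip, and the fingers touch only the knob. I measure about 9.5 N at the knob, which works out to roughly 11–14 N on the screw. Next I'll back off, lift and press the punch.

Run:
```python
from push import *
p,q,tg,u=pose(1.5*np.pi+YAW-.02,.0)
r.hold(.3)
r.move_l(p,q,vel=.03); print("free",F(tg,u))
r.move_l(p+[0,0,.07],q,vel=.12)
gripper_to(0.0,40)
h=np.r_[PUNCH,.125]
r.move_l(h,down(YAW),vel=.12)
r.hold(.3); f1=np.mean([t.current_wrist_force() for _ in range(10)],0)
im=vision.snapshot("wrist"); cv2.imwrite("pics/hover.png",cv2.resize(im[:,:,::-1],(800,600)))
print([(d["score"],d["at"].round(4) if hasattr(d["at"],"round") else d["at"]) for n in ("punch_top","clip_knob") for d in models.mark_of(n,"wrist")])
g=r.move_l([*PUNCH,.105],vel=.03,guard=6); print(g,t.current_ee_pos())
if not g:
    g=r.move_l([*PUNCH,.084],vel=.008,guard=14.5)
    print("press",g,t.current_ee_pos(),np.mean([t.current_wrist_force() for _ in range(10)],0)-f1)
print(t.current_t())
```

```text
free [-0.7651617  -0.28793653  0.57005805]
[(0.97, [0.5888, -0.111, 0.0738]), (0.56, [0.5701, -0.0453, 0.0676])]
False [ 0.5871253  -0.11005541  0.10505586]
press True [ 0.58706099 -0.11000461  0.09298226] [-1.86856425 -0.22116527  5.94734528]
28.2
```

View pics/hover.png

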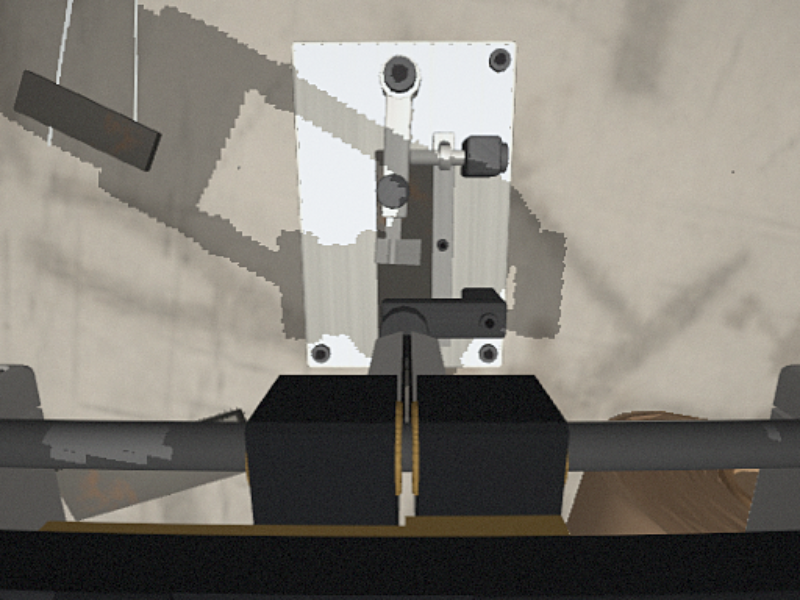

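The hover picture shows the clip resting on the coupon, with the arm at the screw and the fingers over the punch head at (405,320). The guard tripped at the coupon depth, but the force then relaxed to about 6 N. I'll press on in small steps to get a steady hold.

Run:
```python
from push import *
fb=np.array([-.8,-.4,0.])
z=t.current_ee_pos()[2]
for i in range(12):
    z-=.0004
    g=r.move_l([*PUNCH,z],vel=.006,guard=8); r.hold(.1)
    f=np.mean([t.current_wrist_force() for _ in range(10)],0); print(round(z,4),g,t.current_ee_pos()[2].round(4),f.round(1))
    if f[2]>14: break
print(t.current_t())
```

```text
0.0926 False 0.0931 [-0.9  0.4  6.5]
0.0922 False 0.093 [-1.8  0.8  7.7]
0.0918 False 0.0928 [-2.1  1.   8.8]
0.0914 False 0.0927 [-3.7 -0.1 10.3]
0.091 False 0.0926 [-2.6  1.1 11.7]
0.0906 False 0.0925 [-2.6  1.1 13.9]
0.0902 False 0.0924 [-3.6  1.6 14.9]
30.65
```

Run:
```python
from push import *
r.hold(.5); print("hold f",np.mean([t.current_wrist_force() for _ in range(10)],0).round(1))
r.move_l([*PUNCH,.106],vel=.015); r.move_l([*PUNCH,.14],vel=.1)
gripper_to(.044,40)
ph=1.5*np.pi+YAW-.06
p,q,tg,u=pose(ph,0)
r.move_l(p+[0,0,.071],q,vel=.12)
print("down",r.move_l(p,q,vel=.06,guard=5))
f0[:]=np.mean([t.current_wrist_force() for _ in range(10)],0)
p,q,tg,u=pose(ph,-.013); r.move_l(p,q,vel=.03,guard=8)
end=np.pi+.70; n=0
while ph>end:
    s=.02 if ph>1.5*np.pi+YAW-.35 else .06
    ph=max(end,ph-s); p,q,tg,u=pose(ph,-.014)
    g=r.move_l(p,q,vel=.025,guard=12); a=F(tg,u); n+=1
    if n%3==0 or g: print(round(ph-1.5*np.pi-YAW,2),a.round(1),g)
    if g: break
print(t.current_t())
if not g:
    p,q,tg,u=pose(ph,0); r.move_l(p,q,vel=.03); r.move_l(p+[0,0,.09],q,vel=.12)
    r.move_to([.55,-.055,.24],down(-.37))
    im=vision.snapshot("wrist"); cv2.imwrite("pics/end.png",cv2.resize(im[:,:,::-1],(800,600),interpolation=cv2.INTER_CUBIC))
    vision.snapshot("top")
    for nme in ("clip_toe","clip_knob","coupon"): print(nme,[np.round(d["at"],4).tolist() for d in models.mark_of(nme,"wrist")])
    for nme in ("pliers","calliper","marker"): print(nme,[np.round(d["at"],4).tolist() for d in models.mark_of(nme,"top")])
    print(t.current_t())
```

```text
hold f [-4.4  1.  15.6]
down False
-0.12 [-0.9 -0.7  0.4] False
-0.18 [-0.8 -0.   0.2] False
-0.24 [ 0.4 -0.5 -0.1] False
-0.3 [-1.3 -1.6  0.2] False
-0.36 [-0.3 -0.4  0.3] False
-0.54 [-0.  -0.8 -0.7] False
-0.72 [ 1.1 -0.5  0.6] False
-0.9 [ 0.1 -1.3 -0.4] False
-1.07 [-0.2 -0.9  0.1] False
43.5
clip_toe []
clip_knob [[0.5185, -0.0257, 0.0662]]
coupon [[0.5788, -0.0751, 0.0102], [0.4433, -0.2601, 0.0036], [0.3832, -0.0391, 0.0006], [0.5197, -0.027, 0.0698]]
pliers [[0.5156, 0.3483, -0.0007]]
calliper [[0.6141, -0.3438, -0.0016]]
marker [[0.6728, 0.2936, -0.0007], [0.5191, -0.0251, 0.0608]]
46.0
```

View pics/end.png

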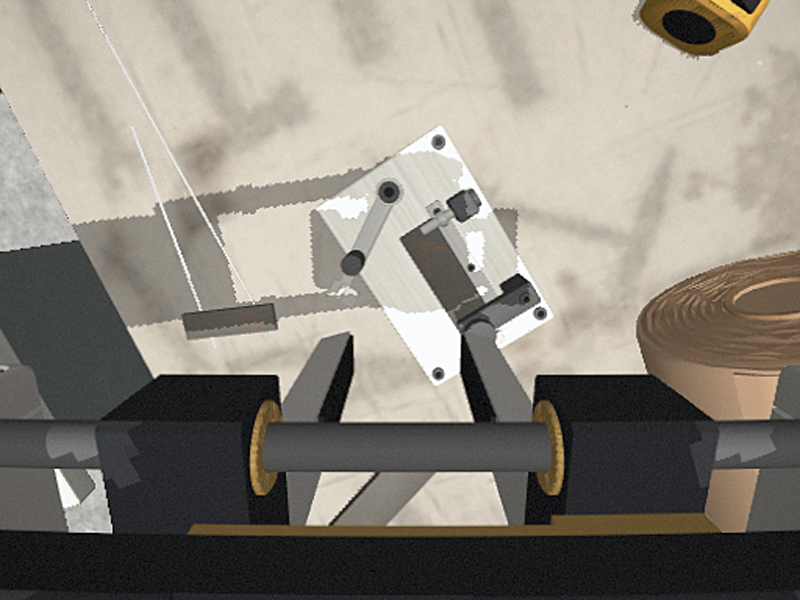

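The clip is back near its parking angle, with the knob at (352,263). I'll zoom in on the coupon and fence before handing in.

```bash
python3 -c "
import cv2
im=cv2.imread('pics/end.png')[180:360,360:570]
cv2.imwrite('pics/endz.png',cv2.resize(im,(700,600),interpolation=cv2.INTER_CUBIC))"
```

```text
(no output)
```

View pics/endz.png

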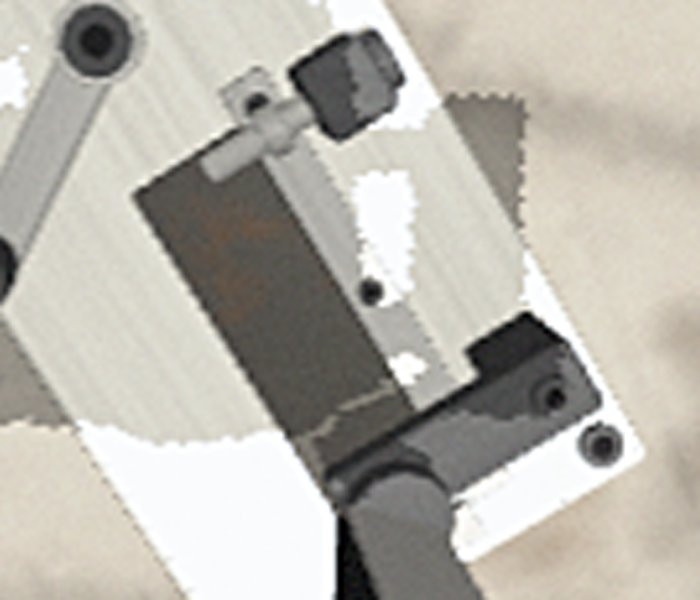

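The coupon's long edge runs parallel to the fence from about (265,165) to (410,410), with no visible gap. The robot is clear of everything, so I'm handing in.

```bash
python3 -c "
from plant import r,telemetry as t
r.sign_off(); print(t.current_t())"
```

```text
the job is handed in; nothing more can be done
the job is handed in; nothing more can be done
```

The coupon is marked and the job was handed in at about 46 s of the 67 s allowed. `sign_off` reports no verdict, so what follows is from my own readings.

- **Clip to the stop:** I swung the clip round by its knob. The push peaked at about 5 N while the toe climbed the coupon, dropped off on top, then rose to about 9.5 N against the screw. That works out to roughly 11–14 N on the screw, and the picture showed the arm touching its tip.
- **Punch:** With the clip left on the coupon, I pressed the punch and held it at about 15 N, which is about 10 N on the coupon. A first touch stopped at a 14.5 N guard, but the force relaxed to about 6 N, so I pressed on in small steps to get the steady hold.
- **Clip back:** The clip is close to where it was parked. From the measured knob position, the toe is about 70 mm clear of the coupon's home line. The network missed the toe itself in the last picture.
- **Final picture:** The coupon lies flat along the fence with no visible gap. The pliers, calliper and marker are within about 3 mm of where they were first seen, which is within the networks' accuracy.

**Disagreements:** The networks and my own pose fit differed by up to about 4 mm on the knob and punch positions, which the wide jaw gap and the punch head allowed for. While the clip pressed on the screw, there was also an unexplained upward force of about 8 N at the wrist. It went away when I backed off, and the picture showed the fingers touching only the knob.

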